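# Hardware canisters back on the ledge by height

### The job

Put the four rust-red canisters back on the dark wooden ledge in order of height, each standing centred on its own leather pad, with the tallest on the pad next to the brass disc and the shortest at the other end. Keep the canisters upright all the time, and leave the blue wax tin beside the ledge where it is.

Things in the scene. Friction and masses are not known exactly. Their poses are not given: they have to be found in the camera images.
- canister_a: the shortest of four loose, closed round canisters: rust red body and lid, two brass bands. Body 42 mm diameter, 50 mm high to the flat top of the lid; on the lid a fixed black knob: neck 16 mm diameter for 10 mm, then a grip 26 mm diameter (straight from 14 to 31 mm above the lid), top 36 mm above the lid. Total height 86 mm. The lid does not come off; the knob may be used to lift it. About 0.1 to 0.5 kg. Origin: centre of its underside, z up; stands on the bench.
- canister_b: the second shortest of four loose, closed round canisters: rust red body and lid, two brass bands. Body 48 mm diameter, 70 mm high to the flat top of the lid; on the lid a fixed black knob: neck 16 mm diameter for 10 mm, then a grip 26 mm diameter (straight from 14 to 31 mm above the lid), top 36 mm above the lid. Total height 106 mm. The lid does not come off; the knob may be used to lift it. About 0.1 to 0.5 kg. Origin: centre of its underside, z up; stands on the bench.
- canister_c: the second tallest of four loose, closed round canisters: rust red body and lid, two brass bands. Body 54 mm diameter, 90 mm high to the flat top of the lid; on the lid a fixed black knob: neck 16 mm diameter for 10 mm, then a grip 26 mm diameter (straight from 14 to 31 mm above the lid), top 36 mm above the lid. Total height 126 mm. The lid does not come off; the knob may be used to lift it. About 0.1 to 0.5 kg. Origin: centre of its underside, z up; stands on the bench.
- canister_d: the tallest of four loose, closed round canisters: rust red body and lid, two brass bands. Body 60 mm diameter, 110 mm high to the flat top of the lid; on the lid a fixed black knob: neck 16 mm diameter for 10 mm, then a grip 26 mm diameter (straight from 14 to 31 mm above the lid), top 36 mm above the lid. Total height 146 mm. The lid does not come off; the knob may be used to lift it. About 0.1 to 0.5 kg. Origin: centre of its underside, z up; stands on the bench.
- pad1: fixed pale tan leather disc, 72 mm diameter, 3 mm thick, on a dark wooden ledge (110 deep, 440 long, 20 mm high, across the bench beyond the canisters, turned a little). Origin: centre of its underside, at the ledge's top. Four equal pads, 90 mm apart in a straight row along the ledge, pad1 to pad4 from the robot's right (-y) to its left; y axis along the row to pad4.
- pad2: fixed pale tan leather disc, 72 mm diameter, 3 mm thick, on a dark wooden ledge (110 deep, 440 long, 20 mm high, across the bench beyond the canisters, turned a little). Origin: centre of its underside, at the ledge's top. Four equal pads, 90 mm apart in a straight row along the ledge, pad1 to pad4 from the robot's right (-y) to its left; y axis along the row to pad4.
- pad3: fixed pale tan leather disc, 72 mm diameter, 3 mm thick, on a dark wooden ledge (110 deep, 440 long, 20 mm high, across the bench beyond the canisters, turned a little). Origin: centre of its underside, at the ledge's top. Four equal pads, 90 mm apart in a straight row along the ledge, pad1 to pad4 from the robot's right (-y) to its left; y axis along the row to pad4.
- pad4: fixed pale tan leather disc, 72 mm diameter, 3 mm thick, on a dark wooden ledge (110 deep, 440 long, 20 mm high, across the bench beyond the canisters, turned a little). Origin: centre of its underside, at the ledge's top. Four equal pads, 90 mm apart in a straight row along the ledge, pad1 to pad4 from the robot's right (-y) to its left; y axis along the row to pad4.
- brass_disc: bright yellow brass disc, 26 mm diameter, 3 mm thick, fixed on the ledge in line with the pads, 60 mm outside one end pad (pad1 or pad4, it varies): it marks the end for the tallest canister. A dark green disc of the same size marks the other end. Origin: centre of its underside.
- wax_tin: bystander: loose low round blue tin with a white lid, 64 mm diameter, 35 mm high, on the bench to the left of the ledge. Origin: centre of its underside.
Things that resemble listed ones, but are neither listed nor needed, are in the scene too. Leave any purple or turquoise look-alike of the canister_d alone.

How it is judged:
By the outcome, as a careful person would: the job done as asked, in the order asked, and still so for the second after the job is handed in, with the robot touching nothing.
It also fails if it takes over 96 s, if anything falls off the work surface, if the arm or the gripper's body presses on something with over 40 N, if the wrist force passes 120 N, or if a joint passes its speed limit or range.

### The arm

A 6-joint arm with a two-finger parallel gripper is mounted at the origin on the work surface. World frame = base frame: x ahead of the robot, y to its left, z up, the work surface at z = 0. Lengths are in m, angles in degrees, forces in N, time in s.
With the tool pointing down it reaches from about 0.3 to 0.85 m from the base axis. Payload 5.4 kg.
Tool frame: the origin (TCP) lies at the very end of the fingers, on their centre line; the grasp point (between the pads) lies 19 mm behind it; z points along the fingers, y is the line along which they close (so a half turn about z gives the same grasp; the last joint's range is limited). The gripper opens to 85 mm and grips with 20 to 120 N. Pads are 22 mm wide; open, the fingers measure 114 mm over their backs; the gripper's body (76 mm by 85 mm) begins 54 mm behind the grasp point. The pads swing forward as they close: fully open they stand 13 mm farther back than shut.
Start: joints at [-12.038, 9.076, 91.501, -0, 79.423, -12.038], TCP at [0.575, -0, 0.231] pointing down, gripper open.
Joint ranges: [-166.64, 166.64], [-54.1, 131.32], [10.49, 154.53], [-73.88, 253.88], [9.74, 151.15], [-171.62, 171.62]. Speed limits (degrees/s): [147.25, 147.25, 180, 180, 180, 180].

### API

Orientations are given as [roll, pitch, yaw] about the fixed x, y, z axes, in that order (R = Rz(yaw) Ry(pitch) Rx(roll)).
In Python, from plant import r gives the robot as it stands. The module is installed in compiled form; this text tells all that it offers.
- The arm moves only by the shell command python3 -m handwheel 'ROWS' [FORCE]. ROWS is JSON, a list of rows, each a list of 7 numbers: the shift along the tool's x, y, z in m, then the turn, a rotation vector about the tool's x, y, z in degrees, then the finger opening in m, from 0 to 0.0854. In form: [[dx, dy, dz, ax, ay, az, grip], ...]. A call has 1 to 20 rows; each row is the pose to reach, as a shift and turn from the pose commanded when the call began, along the tool's axes at that moment; what a row does not reach only later rows make up. A row lasts 1/12 s, in which the tool goes at most 41.7 mm and 7.16 degrees, less where a joint would pass 70% of its speed; a pose out of reach is approached as far as the arm can. A call with a gripper value outside its range is refused whole. The fingers move at their own pace and stop on an object; FORCE is the grip in N (left out, the last holds). Time passes only in rows, so rows that repeat a pose let the fingers close. It gives the time, the measured TCP pose, the force, the opening and the grip force at its end, in the units of the state.
- r.sense(): the state, without advancing time (a new reading comes with each control period).
- r.camera(name): name is "scene" or "side" or "wrist"; returns the picture (420x560x3 uint8, blue, green, red); there is no depth.
- r.camera_model(name): a dict with "camera_matrix" (3x3 intrinsics, pixels), "distortion" ([k1, k2, p1, p2, k3] as OpenCV has them; the pictures are not rectified), "R" (3x3) and "t" (3): a world point X has camera coordinates R X + t. Camera axes: x right, y down, z forward; pixel columns grow to the right and rows downward; lengths in m; the calibration is good to about 2 mm. A picture is of the moment at which its call begins: read the wrist's pose just before it. camera_model takes no time and is no camera call; for the wrist camera it gives the pose at the moment of the call.
- r.hand_in(): hands the job in; it is judged then, once.
Trained networks look in the newest picture that a camera, given by its name, has taken for a name from the list of things; names that differ only in an ending like _2 or _b are one class to them, and where a whole thing is asked for, a point or a joint stands for the part that bears it (a point fixed in the world has none). Each returns a list of dicts, best first, with "confidence" (0 to 1); they miss things now and then, are a little off and sometimes report something else, mostly with a low value. They report only what shows in the picture. A call takes as long as a camera call. They do not tell look-alikes from the thing itself.
- r.spot_in(label, camera): "rect" ([left, top, right, bottom] in pixels, round what is visible of it).
- r.landmark_of(label, camera): "xy" ([column, row] in pixels: a listed point, or the origin of a listed thing).
The state is a dict: "t": time; "qpos": joint angles; "joint_vel": joint speeds; "joint_efforts": joint torques, N m; "ee_pos": TCP position; "eef_rot": TCP orientation; "force": force on the tool from outside, world axes, zero at the start; "ft_torque": the same for the moment, N m; "grip_width": finger opening in m; "grip_force": force on a finger pad.
Only numpy, scipy, OpenCV 4.12 (cv2) and the standard library are available. Lean on these libraries where they do the work, as an engineer would, in place of code of your own. Each camera call takes 0.05 s, during which the arm holds its last target. There are 200 camera calls.

## Working session

There is one attempt and no reset: what is moved stays moved. The work goes in short steps, Python scripts to look and compute and a shell command to move; the robot and the scene stay as the last step left them, time stands still between calls to the robot, and variables do not carry over. Pictures are saved under pics/ and viewed, at most 16 in all, crops included, and the job is handed in when it is done.

```bash
mkdir -p pics
python3 - <<'E'
from plant import r
import cv2,numpy as np
s=r.sense();print(s['t'],s['ee_pos'],s['eef_rot'],s['grip_width'])
for c in("scene","side","wrist"):
    im=r.camera(c);cv2.imwrite(f'pics/{c}0.png',im)
    m=r.camera_model(c);print(c,np.round(m['camera_matrix'],1).tolist(),np.round(m['distortion'],3),np.round(m['R'],3).tolist(),np.round(m['t'],3))
E
```

```text
0.0 [5.74400469e-01 1.09818067e-04 2.30303915e-01] [-1.79894399e+02 -2.27367732e-02  8.99993944e+01] 0.08552497620949194
scene [[463.1, 0.0, 275.2], [0.0, 463.1, 208.0], [0.0, 0.0, 1.0]] [-0.114  0.     0.     0.     0.   ] [[0.841, 0.54, 0.023], [0.338, -0.492, -0.802], [-0.422, 0.683, -0.596]] [-0.462 -0.105  1.21 ]
side [[545.4, 0.0, 283.5], [0.0, 545.4, 201.3], [0.0, 0.0, 1.0]] [-0.119  0.     0.     0.     0.   ] [[-0.85, -0.526, 0.008], [-0.387, 0.614, -0.688], [0.357, -0.588, -0.726]] [0.457 0.177 1.032]
wrist [[358.5, 0.0, 279.3], [0.0, 358.5, 206.1], [0.0, 0.0, 1.0]] [-0.009  0.     0.     0.     0.   ] [[1.0, -0.0, -0.001], [-0.0, -0.955, 0.296], [-0.001, -0.296, -0.955]] [-0.573 -0.039  0.379]
```

View pics/scene0.png

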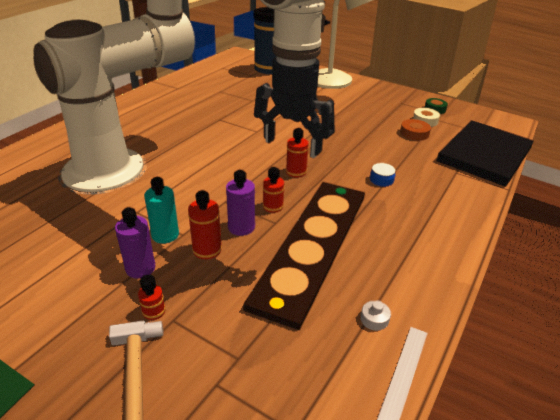

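View pics/side0.png

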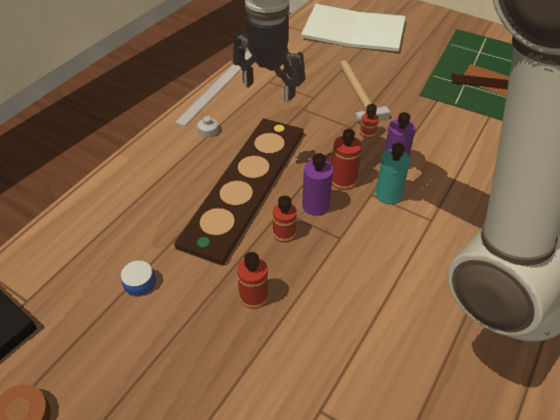

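The tallest red canister is at scene (205,223), the mid ones at (298,152) and (273,190), and the smallest at (151,297). The purple objects at (136,245) and (240,203) and the turquoise one at (162,212) are look-alikes. Brass is at (277,303), the pad1 end. I'll measure next.

```bash
cat > h.py <<'E'
import cv2,numpy as np
from scipy.optimize import least_squares
from plant import r
def proj(m,P):
    R=np.array(m['R']);rv=cv2.Rodrigues(R)[0]
    return cv2.projectPoints(np.array(P,float).reshape(-1,3),rv,np.array(m['t'],float),np.array(m['camera_matrix']),np.array(m['distortion']))[0].reshape(-1,2)
def ray(m,px,z):
    u=cv2.undistortPoints(np.array([[px]],float),np.array(m['camera_matrix']),np.array(m['distortion'])).ravel()
    R=np.array(m['R']);d=R.T@np.array([u[0],u[1],1]);c=-R.T@np.array(m['t'])
    return c+d*(z-c[2])/d[2]
T=np.linspace(0,2*np.pi,73)
def cyl(x,y,d,h,z0=0.):
    c=np.c_[x+d/2*np.cos(T),y+d/2*np.sin(T)]
    return np.r_[np.c_[c,0*T+z0],np.c_[c,0*T+z0+h]]
def blobs(im,col,amin=60):
    h=cv2.cvtColor(im,cv2.COLOR_BGR2HSV);H,S,V=cv2.split(h)
    m={'red':((H<6)|(H>174))&(S>190)&(V>60),'purple':(H>125)&(H<160)&(S>100)&(V>40),'turq':(H>80)&(H<98)&(S>120)&(V>50),
       'tan':(H>8)&(H<20)&(S>60)&(V>185),'brass':(H>24)&(H<33)&(S>150)&(V>180)}[col].astype(np.uint8)
    m=cv2.morphologyEx(m,cv2.MORPH_CLOSE,np.ones((5,3),np.uint8))
    n,l,st,ce=cv2.connectedComponentsWithStats(m)
    return [(st[i],ce[i]) for i in range(1,n) if st[i][4]>amin]
SZ=dict(a=(.042,.05),b=(.048,.07),c=(.054,.09),d=(.06,.11))
E
python3 - <<'E'
from h import *
for c in("scene","side"):
    im=cv2.imread(f'pics/{c}0.png');m=r.camera_model(c)
    for col in('red','purple','turq','tan','brass'):
        for st,ce in blobs(im,col):
            if col=='red' and st[4]>6000: continue
            x,y,w,h,A=st
            o=[]
            if col in('tan','brass'): o=np.round(ray(m,ce,.023)*1000)[:2]
            else:
                for k,(d,H) in SZ.items():
                    if col!='red' and k!='d':continue
                    def f(p):
                        q=proj(m,cyl(*p,d,H));return np.r_[q.min(0)-[x-.5,y-.5],q.max(0)-[x+w-.5,y+h-.5]]
                    g=ray(m,ce,H/2)[:2];s=least_squares(f,g)
                    o.append((k,np.round(s.x*1000).tolist(),round(s.cost,1)))
            print(c,col,st.tolist(),o)
im=cv2.imread('pics/scene0.png')[110:340,90:370];cv2.imwrite('pics/crop1.png',cv2.resize(im,None,fx=2.5,fy=2.5,interpolation=cv2.INTER_CUBIC))
E
```

```text
scene red [287, 138, 21, 39, 625] [('a', [420.0, 307.0], np.float64(58.5)), ('b', [427.0, 292.0], np.float64(11.1)), ('c', [435.0, 278.0], np.float64(1.7)), ('d', [442.0, 265.0], np.float64(34.1))]
scene red [264, 177, 20, 35, 526] [('a', [461.0, 128.0], np.float64(14.1)), ('b', [468.0, 116.0], np.float64(1.2)), ('c', [474.0, 105.0], np.float64(35.4)), ('d', [481.0, 94.0], np.float64(121.5))]
scene red [189, 200, 32, 59, 1444] [('a', [412.0, -65.0], np.float64(225.4)), ('b', [421.0, -74.0], np.float64(95.3)), ('c', [429.0, -82.0], np.float64(18.9)), ('d', [437.0, -90.0], np.float64(1.8))]
scene red [138, 285, 26, 35, 542] [('a', [463.0, -276.0], np.float64(1.7)), ('b', [470.0, -281.0], np.float64(54.4)), ('c', [478.0, -286.0], np.float64(187.5)), ('d', [485.0, -290.0], np.float64(409.2))]
scene purple [227, 180, 28, 55, 1339] [('d', [453.0, 11.0], np.float64(2.2))]
scene purple [115, 216, 40, 62, 1681] [('d', [360.0, -208.0], np.float64(0.6))]
scene turq [145, 187, 33, 56, 1352] [('d', [331.0, -105.0], np.float64(3.4))]
scene tan [0, 0, 120, 122, 5211] [-962.  459.]
scene tan [411, 0
[... 1837 characters left out ...]
), ('d', [459.0, 127.0], np.float64(196.6))]
side red [238, 259, 29, 45, 707] [('a', [443.0, 263.0], np.float64(38.6)), ('b', [439.0, 269.0], np.float64(1.5)), ('c', [434.0, 274.0], np.float64(16.6)), ('d', [429.0, 280.0], np.float64(87.8))]
side purple [385, 120, 30, 34, 602] [('d', [369.0, -240.0], np.float64(90.9))]
side purple [302, 160, 31, 55, 1323] [('d', [450.0, 10.0], np.float64(1.1))]
side turq [376, 150, 33, 53, 1022] [('d', [329.0, -106.0], np.float64(3.7))]
side tan [342, 61, 27, 44, 203] [ 573. -427.]
side tan [255, 134, 29, 19, 421] [634. -90.]
side tan [238, 156, 31, 21, 487] [619.  -2.]
side tan [220, 181, 32, 23, 561] [605.  87.]
side tan [201, 209, 33, 25, 646] [590. 176.]
```

View pics/crop1.png

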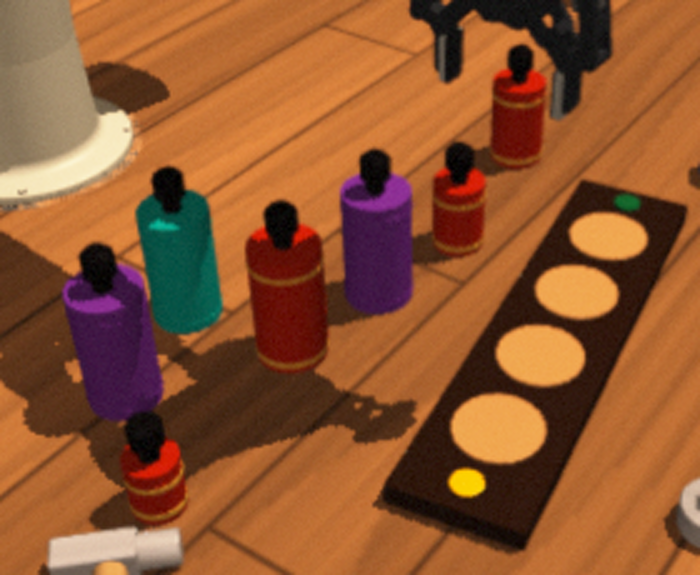

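View pics/wrist0.png

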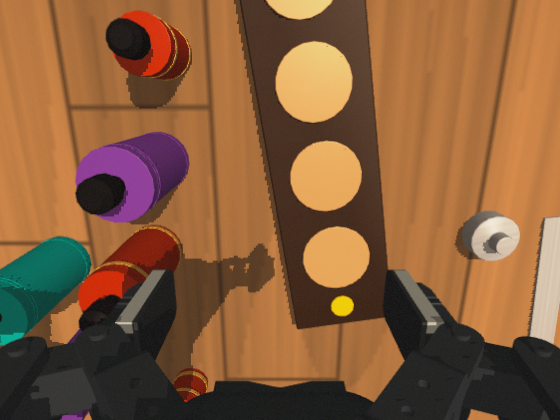

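Candidates in the scene picture:
- d = (205,223): cost 1.8, position (437,-92) mm.
- c = (298,152): (434,276).
- b = (273,190): (468,114).
- a = (151,297): (463,-276).

The crop confirms the four red, brass-banded ones; purple and turquoise have no bands. The pads are spaced about 90 mm apart, and the brass disc is beyond pad1. I'll move over d first.

```bash
python3 -m handwheel '[[-0.03,-0.04,0,0,0,0,0.07],[-0.055,-0.08,0,0,0,0,0.07],[-0.08,-0.12,0,0,0,0,0.07],[-0.092,-0.137,0.02,0,0,0,0.07],[-0.092,-0.137,0.04,0,0,0,0.07],[-0.092,-0.137,0.04,0,0,0,0.07],[-0.092,-0.137,0.04,0,0,0,0.07],[-0.092,-0.137,0.04,0,0,0,0.07]]' 50
cat >> h.py <<'E'
def look(n):
    s=r.sense();m=r.camera_model('wrist');im=r.camera('wrist');cv2.imwrite(f'pics/{n}.png',im)
    print(round(s['t'],2),np.round(np.array(s['ee_pos'])*1000,1),np.round(s['eef_rot'],1),round(s['grip_width']*1000,1));return m,im,s
def red(m,im,k):
    d,H=SZ[k];g=cv2.GaussianBlur(im,(3,3),0)
    # knob top circle: dark blob inside the red neighbourhood -> fit red lid ellipse
    for st,ce in blobs(im,'red',300):
        print(st.tolist(),'lid-height centroid',np.round(ray(m,ce,H)*1000)[:2])
E
python3 -c "
from h import *
m,im,s=look('w1');red(m,im,'d')
x,y=s['ee_pos'][:2]
for X in((.437,-.092),):
  for z in(.146,.11,.113):
    print(z,np.round(proj(m,cyl(*X,.06 if z==.11 else .026,0,z))[[0,18,36,54]]).tolist())
"
```

```text
t: 0.82
ee_pos: [0.439, -0.0919, 0.1924]
eef_rot: [179.9, 0.0, 90.0]
force: [0.7, -0.4, 0.2]
grip_width: 0.0697
grip_force: 0.0
0.82 [439.  -91.9 192.4] [179.9   0.   90. ] 69.7
[228, 148, 88, 105, 4760] lid-height centroid [434. -80.]
[281, 331, 42, 55, 1388] lid-height centroid [ 454. -206.]
0.146 [[300.0, 234.0], [277.0, 212.0], [254.0, 234.0], [277.0, 255.0]]
0.11 [[323.0, 213.0], [277.0, 169.0], [232.0, 213.0], [278.0, 255.0]]
0.113 [[297.0, 215.0], [277.0, 196.0], [258.0, 215.0], [277.0, 233.0]]
```

View pics/w1.png

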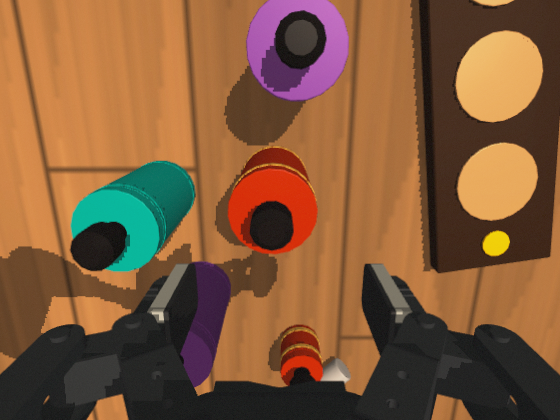

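Wrist view: d's lid spans 228–316 px and its bottom is at 252, with the knob at (271,225). That makes it about (434,-91), so I shift slightly, descend and close.

```bash
python3 -m handwheel '[[0.001,-0.004,0.03,0,0,0,0.07],[0.001,-0.004,0.055,0,0,0,0.07],[0.001,-0.004,0.07,0,0,0,0.07],[0.001,-0.004,0.077,0,0,0,0.07],[0.001,-0.004,0.077,0,0,0,0.06],[0.001,-0.004,0.077,0,0,0,0.045],[0.001,-0.004,0.077,0,0,0,0.035],[0.001,-0.004,0.077,0,0,0,0.03],[0.001,-0.004,0.077,0,0,0,0.02],[0.001,-0.004,0.077,0,0,0,0.015],[0.001,-0.004,0.077,0,0,0,0.015],[0.001,-0.004,0.077,0,0,0,0.015],[0.001,-0.004,0.077,0,0,0,0.015]]' 50
```

```text
t: 1.95
ee_pos: [0.4349, -0.0915, 0.1159]
eef_rot: [179.9, 0.1, 90.0]
force: [-1.6, 0.4, 6.8]
grip_width: 0.0244
grip_force: 49.1
```

```bash
python3 -m handwheel '[[0,0,-0.01,0,0,0,0.015],[0,0,-0.03,0,0,0,0.015],[0,0,-0.05,0,0,0,0.015],[0,0.01,-0.06,0,0,0,0.015],[0,0.03,-0.06,0,0,0,0.015],[0,0.055,-0.06,0,0,0,0.015],[0,0.085,-0.06,0,0,0,0.015],[0,0.115,-0.06,0,0,0,0.015],[0,0.145,-0.06,0,0,0,0.015],[0,0.17,-0.06,0,0,0,0.015],[0.001,0.19,-0.06,0,0,0,0.015],[0.001,0.198,-0.06,0,0,0,0.015],[0.001,0.2005,-0.06,0,0,0,0.015],[0.001,0.2005,-0.06,0,0,0,0.015],[0.001,0.2005,-0.06,0,0,0,0.015]]'
python3 - <<'E'
from h import *
m,im,s=look('w2');red(m,im,'d')
im=r.camera('scene');cv2.imwrite('pics/s2.png',im);M=r.camera_model('scene')
for st,ce in blobs(im,'red',300): print('scene',st.tolist())
x,y,z=s['ee_pos'];b=z-.1155
print('pred at tcp',[np.round(q).tolist() for q in(lambda q:(q.min(0),q.max(0)))(proj(M,cyl(x,y,.06,.11,b)))])
print('wrist pred lid',[np.round(q).tolist() for q in(lambda q:(q.min(0),q.max(0)))(proj(m,cyl(x,y,.06,0,b+.11)))])
E
```

```text
t: 3.2
ee_pos: [0.6333, -0.0899, 0.174]
eef_rot: [-179.9, -0.0, 90.0]
force: [-0.4, 0.1, -3.5]
grip_width: 0.0241
grip_force: 50.0
3.2 [633.3 -89.9 174. ] [-179.9   -0.    90. ] 24.1
[215, 164, 129, 109, 7926] lid-height centroid [631. -88.]
scene [274, 213, 36, 64, 1708]
scene [139, 285, 25, 35, 578]
pred at tcp [[272.0, 208.0], [309.0, 278.0]]
wrist pred lid [[216.0, 204.0], [347.0, 323.0]]
```

View pics/w2.png

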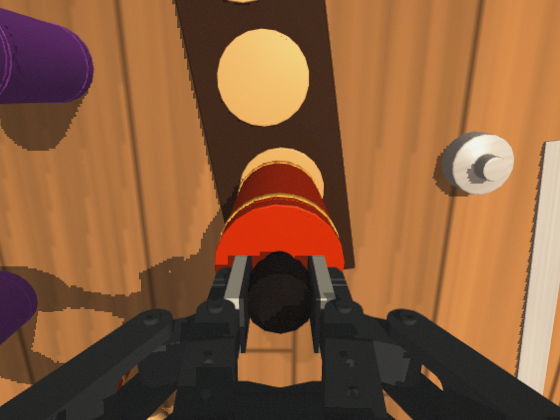

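Run:
```python
from h import *
m=r.camera_model('wrist')
im=cv2.imread('pics/w2.png');H,S,V=cv2.split(cv2.cvtColor(im,cv2.COLOR_BGR2HSV))
print(im[78,263],cv2.cvtColor(im,cv2.COLOR_BGR2HSV)[78,263],cv2.cvtColor(im,cv2.COLOR_BGR2HSV)[78,150])
print(np.round(ray(m,(263,78),.023)*1000,1))
f=[p for p in [(217,78),(309,78),(263,29),(263,126)]]
print([np.round(ray(m,p,.023)*1000,1)[:2].tolist() for p in f], np.round(ray(m,(244,182),.023)*1000,1)[:2],np.round(ray(m,(323,182),.023)*1000,1)[:2])
```

```text
[112 192 242] [ 18 137 242] [ 14 164 180]
[619.9  -2.6  23. ]
[[584.3, -2.5], [655.5, -2.6], [620.3, 32.0], [619.4, -39.0]] [602.7 -85.1] [669.2 -85.1]
```

```bash
python3 -m handwheel '[[-0.001,0.002,0.01,0,0,0,0.015],[-0.001,0.002,0.02,0,0,0,0.015],[-0.001,0.002,0.028,0,0,0,0.015],[-0.001,0.002,0.032,0,0,0,0.015],[-0.001,0.002,0.034,0,0,0,0.015],[-0.001,0.002,0.035,0,0,0,0.015],[-0.001,0.002,0.035,0,0,0,0.015]]'
```

```text
t: 3.88
ee_pos: [0.6366, -0.0911, 0.1393]
eef_rot: [180.0, 0.0, 90.0]
force: [0.4, 0.8, -4.3]
grip_width: 0.0242
grip_force: 50.0
```

```bash
python3 -m handwheel '[[0,0,0.001,0,0,0,0.015],[0,0,0.002,0,0,0,0.015],[0,0,0.002,0,0,0,0.015]]'
```

```text
t: 4.13
ee_pos: [0.6372, -0.0913, 0.1391]
eef_rot: [179.9, 0.0, 90.0]
force: [-2.7, 1.0, 4.4]
grip_width: 0.0242
grip_force: 50.9
```

```bash
python3 -m handwheel '[[0,0,0,0,0,0,0.04],[0,0,0,0,0,0,0.055],[0,0,0,0,0,0,0.07],[0,0,0,0,0,0,0.07],[0,0,-0.02,0,0,0,0.07],[0,0,-0.05,0,0,0,0.07],[0,0,-0.07,0,0,0,0.07],[0.02,-0.015,-0.07,0,0,0,0.07],[0.045,-0.035,-0.07,0,0,0,0.07],[0.07,-0.06,-0.07,0,0,0,0.07],[0.1,-0.085,-0.07,0,0,0,0.07],[0.13,-0.11,-0.07,0,0,0,0.07],[0.16,-0.135,-0.06,0,0,0,0.07],[0.185,-0.155,-0.04,0,0,0,0.07],[0.2,-0.165,-0.02,0,0,0,0.07],[0.205,-0.169,-0.01,0,0,0,0.07],[0.205,-0.169,-0.01,0,0,0,0.07],[0.205,-0.169,-0.01,0,0,0,0.07]]'
cat >> h.py <<'E'
def pred(m,x,y,k,b=0):
    d,H=SZ[k]
    for n,P in(('body',cyl(x,y,d,H,b)),('lid',cyl(x,y,d,0,b+H))):
        q=proj(m,P);print(n,np.round(np.r_[q.min(0),q.max(0)]).tolist())
def bodyfit(m,st,k,b=0):
    d,H=SZ[k];x,y,w,h,A=st
    def f(p):
        q=proj(m,cyl(*p,d,H,b));return np.r_[q.min(0)-[x-.5,y-.5],q.max(0)-[x+w-.5,y+h-.5]]
    s=least_squares(f,[.5,0]);return np.round(s.x*1000,1),round(s.cost,1)
E
python3 - <<'E'
from h import *
m,im,s=look('w3');
for st,ce in blobs(im,'red',300): print('wrist',st.tolist(),bodyfit(m,st,'b'))
for c in('scene','side'):
    im=r.camera(c);cv2.imwrite(f'pics/{c}3.png',im);M=r.camera_model(c)
    for st,ce in blobs(im,'red',300): print(c,st.tolist(),[bodyfit(M,st,k,b) for k,b in(('d',.023),('b',0))])
E
```

```text
t: 5.63
ee_pos: [0.468, 0.1135, 0.1475]
eef_rot: [180.0, 0.0, 90.0]
force: [-0.2, -0.1, -0.1]
grip_width: 0.0701
grip_force: 0.0
5.63 [468.  113.5 147.5] [180.   0.  90.] 70.1
wrist [240, 164, 72, 80, 2980] (array([464.7, 114.8]), np.float64(23.3))
wrist [432, 397, 41, 23, 674] (array([617.2, -78.7]), np.float64(2275.9))
scene [287, 137, 21, 39, 499] [(array([458.1, 234.5]), np.float64(47.1)), (array([424.6, 296.7]), np.float64(11.5))]
scene [264, 177, 20, 35, 523] [(array([498.2,  66.2]), np.float64(150.5)), (array([467.7, 116.3]), np.float64(1.2))]
scene [275, 226, 36, 66, 1723] [(array([639. , -88.8]), np.float64(0.6)), (array([618.1, -48.5]), np.float64(150.1))]
scene [139, 285, 25, 35, 513] [(array([ 503.5, -302.7]), np.float64(490.3)), (array([ 470.9, -280.5]), np.float64(58.3))]
side [273, 205, 23, 33, 466] [(array([448.1, 143.8]), np.float64(220.0)), (array([467.5, 111.4]), np.float64(14.5))]
side [238, 260, 29, 44, 750] [(array([419. , 293.4]), np.float64(118.6)), (array([438.2, 269.5]), np.float64(0.8))]
```

```bash
python3 -m handwheel '[[0.001,-0.002,0.02,0,0,0,0.07],[0.001,-0.002,0.045,0,0,0,0.07],[0.001,-0.002,0.062,0,0,0,0.07],[0.001,-0.002,0.0715,0,0,0,0.07],[0.001,-0.002,0.0715,0,0,0,0.06],[0.001,-0.002,0.0715,0,0,0,0.045],[0.001,-0.002,0.0715,0,0,0,0.035],[0.001,-0.002,0.0715,0,0,0,0.03],[0.001,-0.002,0.0715,0,0,0,0.02],[0.001,-0.002,0.0715,0,0,0,0.015],[0.001,-0.002,0.0715,0,0,0,0.015],[0.001,-0.002,0.0715,0,0,0,0.015],[0.001,-0.002,0.0715,0,0,0,0.015]]' 50
```

```text
t: 6.87
ee_pos: [0.4666, 0.115, 0.0773]
eef_rot: [179.9, 0.0, 90.0]
force: [-0.7, -0.8, 5.9]
grip_width: 0.0241
grip_force: 49.1
```

```bash
python3 -m handwheel '[[0,0,-0.01,0,0,0,0.015],[0,0,-0.03,0,0,0,0.015],[0,0,-0.05,0,0,0,0.015],[-0.003,0.015,-0.055,0,0,0,0.015],[-0.008,0.04,-0.055,0,0,0,0.015],[-0.014,0.07,-0.055,0,0,0,0.015],[-0.02,0.1,-0.055,0,0,0,0.015],[-0.025,0.125,-0.055,0,0,0,0.015],[-0.028,0.137,-0.055,0,0,0,0.015],[-0.028,0.139,-0.055,0,0,0,0.015],[-0.028,0.139,-0.045,0,0,0,0.015],[-0.028,0.139,-0.038,0,0,0,0.015],[-0.028,0.139,-0.035,0,0,0,0.015],[-0.028,0.139,-0.035,0,0,0,0.015]]'
python3 - <<'E'
from h import *
m,im,s=look('w4');x,y,z=s['ee_pos'];pred(m,x,y,'b',z-.0773)
for st,ce in blobs(im,'red',300): print('wrist',st.tolist())
for c in('scene','side'):
    im=r.camera(c);cv2.imwrite(f'pics/{c}4.png',im);M=r.camera_model(c)
    for st,ce in blobs(im,'red',300): print(c,st.tolist(),[bodyfit(M,st,k,b) for k,b in(('d',.023),('b',z-.0773))])
E
```

```text
t: 8.03
ee_pos: [0.6022, 0.0874, 0.1089]
eef_rot: [-179.8, -0.0, 90.0]
force: [-0.2, 0.4, -2.3]
grip_width: 0.0241
grip_force: 49.7
8.03 [602.2  87.4 108.9] [-179.8   -0.    90. ] 24.1
body [229.0, 180.0, 333.0, 310.0]
lid [229.0, 216.0, 333.0, 310.0]
wrist [228, 188, 102, 83, 4688]
scene [287, 138, 18, 35, 379] [(array([451.9, 237.5]), np.float64(84.7)), (array([444.6, 252.1]), np.float64(1.9))]
scene [309, 191, 24, 38, 577] [(array([608.7,  74. ]), np.float64(143.0)), (array([604.1,  86.2]), np.float64(1.8))]
scene [275, 227, 36, 65, 1749] [(array([639.6, -89.9]), np.float64(1.8)), (array([634.9, -79.4]), np.float64(108.1))]
scene [139, 285, 25, 35, 529] [(array([ 503.5, -302.7]), np.float64(490.3)), (array([ 494.7, -298.2]), np.float64(84.9))]
side [256, 107, 24, 39, 568] [(array([632. , -83.8]), np.float64(58.2)), (array([639.8, -95. ]), np.float64(3.8))]
side [238, 259, 29, 45, 680] [(array([419.6, 292.6]), np.float64(108.3)), (array([425.4, 286.3]), np.float64(0.1))]
```

View pics/side4.png

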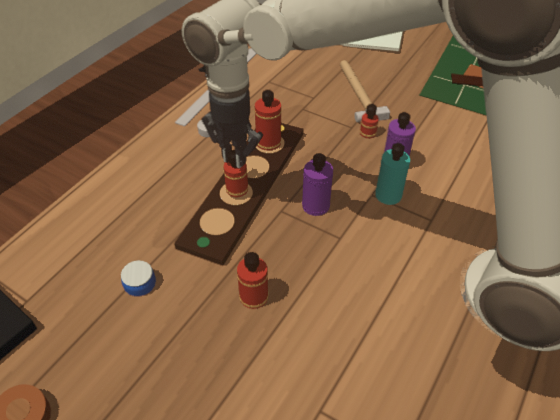

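Side view: d is standing on pad1 at (268,125), and b is held over pad3 at (235,180). I'll lower it with a small +x correction.

```bash
python3 -m handwheel '[[0,0.003,0.003,0,0,0,0.015],[0,0.003,0.006,0,0,0,0.015],[0,0.003,0.008,0,0,0,0.015],[0,0.003,0.0095,0,0,0,0.015],[0,0.003,0.0105,0,0,0,0.015],[0,0.003,0.0105,0,0,0,0.015]]'
```

```text
t: 8.68
ee_pos: [0.6076, 0.087, 0.1005]
eef_rot: [180.0, 0.0, 90.0]
force: [-1.6, 0.6, -0.3]
grip_width: 0.0241
grip_force: 49.9
```

```bash
python3 -m handwheel '[[0,-0.001,0.0005,0,0,0,0.015],[0,-0.001,0.0005,0,0,0,0.03],[0,-0.001,0.0005,0,0,0,0.05],[0,-0.001,0.0005,0,0,0,0.07],[0,-0.001,0.0005,0,0,0,0.07],[0,-0.001,-0.02,0,0,0,0.07],[0,-0.001,-0.05,0,0,0,0.07],[0,-0.001,-0.07,0,0,0,0.07],[0.02,-0.02,-0.075,0,0,0,0.07],[0.045,-0.04,-0.075,0,0,0,0.07],[0.07,-0.065,-0.075,0,0,0,0.07],[0.1,-0.09,-0.075,0,0,0,0.07],[0.13,-0.12,-0.075,0,0,0,0.07],[0.16,-0.145,-0.075,0,0,0,0.07],[0.18,-0.165,-0.075,0,0,0,0.07],[0.189,-0.173,-0.07,0,0,0,0.07],[0.189,-0.173,-0.07,0,0,0,0.07],[0.189,-0.173,-0.07,0,0,0,0.07]]'
python3 - <<'E'
from h import *
m,im,s=look('w5');x,y,z=s['ee_pos'];pred(m,.434,.276,'c')
for st,ce in blobs(im,'red',300): print('wrist',st.tolist())
E
```

```text
t: 10.18
ee_pos: [0.4346, 0.2757, 0.17]
eef_rot: [-180.0, 0.0, 90.1]
force: [0.6, 0.5, 0.2]
grip_width: 0.0702
grip_force: 0.0
10.18 [434.6 275.7 170. ] [-180.     0.    90.1] 70.2
body [239.0, 152.0, 321.0, 252.0]
lid [239.0, 174.0, 321.0, 252.0]
wrist [236, 155, 81, 94, 4065]
wrist [437, 395, 25, 25, 310]
```

View pics/w5.png

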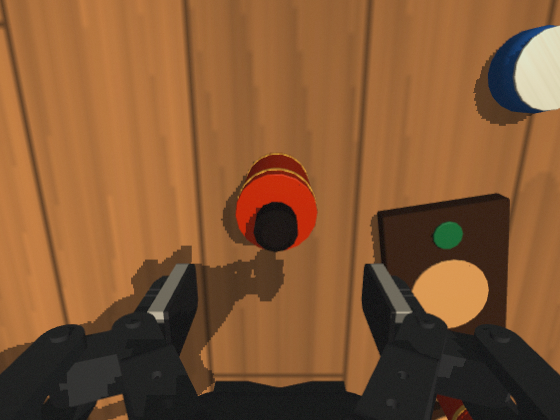

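Wrist view: c's lid is centred at 276 px (predicted 280), its knob at (275,227), so I shift −2 mm in x and grasp.

```bash
python3 -m handwheel '[[0,-0.002,0.02,0,0,0,0.07],[0,-0.002,0.045,0,0,0,0.07],[0,-0.002,0.065,0,0,0,0.07],[0,-0.002,0.074,0,0,0,0.07],[0,-0.002,0.074,0,0,0,0.06],[0,-0.002,0.074,0,0,0,0.045],[0,-0.002,0.074,0,0,0,0.035],[0,-0.002,0.074,0,0,0,0.03],[0,-0.002,0.074,0,0,0,0.02],[0,-0.002,0.074,0,0,0,0.015],[0,-0.002,0.074,0,0,0,0.015],[0,-0.002,0.074,0,0,0,0.015],[0,-0.002,0.074,0,0,0,0.015]]' 50
```

```text
t: 11.32
ee_pos: [0.4335, 0.2764, 0.098]
eef_rot: [179.9, -0.0, 90.0]
force: [-1.8, -0.8, 6.6]
grip_width: 0.0243
grip_force: 49.1
```

```bash
python3 -m handwheel '[[0,0,-0.01,0,0,0,0.015],[0,0,-0.03,0,0,0,0.015],[0,0,-0.06,0,0,0,0.015],[0,0,-0.09,0,0,0,0.015],[-0.005,0.003,-0.12,0,0,0,0.015],[-0.02,0.013,-0.145,0,0,0,0.015],[-0.045,0.03,-0.155,0,0,0,0.015],[-0.075,0.05,-0.155,0,0,0,0.015],[-0.105,0.07,-0.155,0,0,0,0.015],[-0.135,0.09,-0.155,0,0,0,0.015],[-0.165,0.11,-0.155,0,0,0,0.015],[-0.195,0.13,-0.155,0,0,0,0.015],[-0.225,0.15,-0.155,0,0,0,0.015],[-0.25,0.167,-0.155,0,0,0,0.015],[-0.27,0.18,-0.155,0,0,0,0.015],[-0.278,0.187,-0.155,0,0,0,0.015],[-0.278,0.187,-0.155,0,0,0,0.015],[-0.278,0.187,-0.155,0,0,0,0.015]]'
```

```text
t: 12.82
ee_pos: [0.619, -0.0014, 0.2511]
eef_rot: [-179.9, -0.1, 90.0]
force: [-0.6, 0.9, -2.3]
grip_width: 0.0241
grip_force: 49.7
```

```bash
python3 -m handwheel '[[0,0,0.02,0,0,0,0.015],[0,0,0.05,0,0,0,0.015],[0,0,0.08,0,0,0,0.015],[0,0,0.105,0,0,0,0.015],[0,0,0.118,0,0,0,0.015],[0,0,0.122,0,0,0,0.015],[0,0,0.122,0,0,0,0.015],[0,0,0.122,0,0,0,0.015]]'
python3 - <<'E'
from h import *
m,im,s=look('w6');x,y,z=s['ee_pos'];pred(m,x,y,'c',z-.098)
for st,ce in blobs(im,'red',300): print('wrist',st.tolist())
for c in('scene','side'):
    im=r.camera(c);cv2.imwrite(f'pics/{c}6.png',im);M=r.camera_model(c)
    for st,ce in blobs(im,'red',300): print(c,st.tolist(),[bodyfit(M,st,k,b) for k,b in(('d',.023),('b',.023),('c',z-.098))])
E
```

```text
t: 13.48
ee_pos: [0.6204, -0.0016, 0.1312]
eef_rot: [179.8, 0.0, 90.0]
force: [-0.1, 0.3, -1.6]
grip_width: 0.0241
grip_force: 49.7
13.48 [620.4  -1.6 131.2] [179.8   0.   90. ] 24.1
body [223.0, 168.0, 339.0, 314.0]
lid [223.0, 209.0, 339.0, 314.0]
wrist [199, 13, 99, 106, 3224]
wrist [221, 174, 107, 93, 2569]
wrist [257, 317, 64, 66, 2087]
wrist [267, 366, 55, 21, 716]
scene [275, 196, 59, 96, 2716] [(array([638.6, -45.1]), np.float64(369.3)), (array([628.6, -24.2]), np.float64(943.4)), (array([639. , -45.2]), np.float64(598.9))]
scene [139, 285, 25, 35, 531] [(array([ 503.5, -302.7]), np.float64(490.3)), (array([ 488.3, -293.4]), np.float64(76.9)), (array([ 503.5, -303.8]), np.float64(255.7))]
side [224, 115, 57, 79, 1324] [(array([606.1,  19.2]), np.float64(318.9)), (array([619.7,   0.7]), np.float64(717.3)), (array([606.2,  19.3]), np.float64(481.7))]
```

```bash
python3 -m handwheel '[[0,0,0.003,0,0,0,0.015],[0,0,0.006,0,0,0,0.015],[0,0,0.009,0,0,0,0.015],[0,0,0.0105,0,0,0,0.015],[0,0,0.0115,0,0,0,0.015],[0,0,0.0115,0,0,0,0.015]]'
```

```text
t: 14.13
ee_pos: [0.6205, -0.0024, 0.1211]
eef_rot: [179.9, 0.0, 90.0]
force: [-6.2, 0.1, 13.0]
grip_width: 0.0242
grip_force: 51.5
```

```bash
python3 -m handwheel '[[0,0,-0.001,0,0,0,0.03],[0,0,-0.001,0,0,0,0.05],[0,0,-0.001,0,0,0,0.07],[0,0,-0.001,0,0,0,0.07],[0,0,-0.02,0,0,0,0.07],[0,0,-0.05,0,0,0,0.07],[0,0,-0.08,0,0,0,0.07],[-0.015,-0.01,-0.1,0,0,0,0.07],[-0.04,-0.023,-0.1,0,0,0,0.07],[-0.07,-0.04,-0.1,0,0,0,0.07],[-0.105,-0.06,-0.1,0,0,0,0.07],[-0.14,-0.08,-0.1,0,0,0,0.07],[-0.175,-0.1,-0.1,0,0,0,0.07],[-0.21,-0.12,-0.1,0,0,0,0.07],[-0.24,-0.138,-0.1,0,0,0,0.07],[-0.265,-0.152,-0.08,0,0,0,0.07],[-0.274,-0.157,-0.05,0,0,0,0.07],[-0.274,-0.157,-0.02,0,0,0,0.07],[-0.274,-0.157,-0.01,0,0,0,0.07],[-0.274,-0.157,-0.01,0,0,0,0.07]]'
python3 - <<'E'
from h import *
m,im,s=look('w7');x,y,z=s['ee_pos'];pred(m,.463,-.276,'a')
for st,ce in blobs(im,'red',300): print('wrist',st.tolist())
E
```

```text
t: 15.8
ee_pos: [0.4605, -0.2742, 0.1244]
eef_rot: [-179.7, -0.3, 90.0]
force: [0.2, 0.8, 0.2]
grip_width: 0.0702
grip_force: 0.0
15.8 [ 460.5 -274.2  124.4] [-179.7   -0.3   90. ] 70.2
body [253.0, 173.0, 318.0, 251.0]
lid [253.0, 189.0, 318.0, 251.0]
wrist [249, 178, 63, 63, 1997]
```

View pics/w7.png

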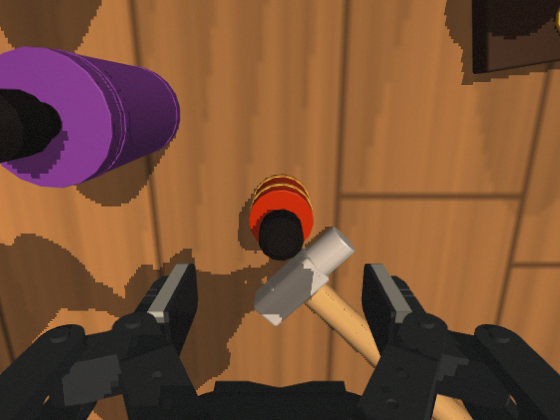

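Wrist view: a is centred at (281,225) between the fingers, with the hammer head low at (305,275) beneath. I shift −3 mm in y and grasp with the tips at z≈56 mm.

```bash
python3 -m handwheel '[[-0.003,-0.002,0.02,0,0,0,0.07],[-0.003,-0.002,0.045,0,0,0,0.07],[-0.003,-0.002,0.062,0,0,0,0.07],[-0.003,-0.002,0.070,0,0,0,0.07],[-0.003,-0.002,0.0735,0,0,0,0.06],[-0.003,-0.002,0.0735,0,0,0,0.045],[-0.003,-0.002,0.0735,0,0,0,0.035],[-0.003,-0.002,0.0735,0,0,0,0.03],[-0.003,-0.002,0.0735,0,0,0,0.02],[-0.003,-0.002,0.0735,0,0,0,0.015],[-0.003,-0.002,0.0735,0,0,0,0.015],[-0.003,-0.002,0.0735,0,0,0,0.015],[-0.003,-0.002,0.0735,0,0,0,0.015]]' 50
```

```text
t: 16.93
ee_pos: [0.4614, -0.2799, 0.0561]
eef_rot: [179.9, 0.1, 90.0]
force: [-0.2, 0.8, 6.6]
grip_width: 0.0241
grip_force: 49.2
```

```bash
python3 -m handwheel '[[0,0,-0.01,0,0,0,0.015],[0,0,-0.03,0,0,0,0.015],[0,0,-0.06,0,0,0,0.015],[0,0,-0.09,0,0,0,0.015],[0,0,-0.12,0,0,0,0.015],[0.01,0.003,-0.15,0,0,0,0.015],[0.03,0.009,-0.175,0,0,0,0.015],[0.06,0.017,-0.19,0,0,0,0.015],[0.095,0.027,-0.19,0,0,0,0.015],[0.13,0.037,-0.19,0,0,0,0.015],[0.165,0.047,-0.19,0,0,0,0.015],[0.2,0.057,-0.19,0,0,0,0.015],[0.235,0.067,-0.19,0,0,0,0.015],[0.27,0.077,-0.19,0,0,0,0.015],[0.305,0.087,-0.19,0,0,0,0.015],[0.34,0.097,-0.19,0,0,0,0.015],[0.375,0.107,-0.19,0,0,0,0.015],[0.41,0.117,-0.19,0,0,0,0.015],[0.44,0.126,-0.19,0,0,0,0.015],[0.4555,0.13,-0.19,0,0,0,0.015]]'
```

```text
t: 18.6
ee_pos: [0.5904, 0.1801, 0.2446]
eef_rot: [180.0, -0.1, 90.2]
force: [-1.1, -0.4, -0.8]
grip_width: 0.0243
grip_force: 49.3
```

```bash
python3 -m handwheel '[[0,0,0,0,0,0,0.015],[0,0,0.01,0,0,0,0.015],[0,0,0.035,0,0,0,0.015],[0,0,0.07,0,0,0,0.015],[0,0,0.105,0,0,0,0.015],[0,0,0.135,0,0,0,0.015],[0,0,0.15,0,0,0,0.015],[0,0,0.157,0,0,0,0.015],[0,0,0.157,0,0,0,0.015],[0,0,0.157,0,0,0,0.015]]'
python3 - <<'E'
from h import *
m,im,s=look('w8');x,y,z=s['ee_pos'];pred(m,x,y,'a',z-.0561)
for st,ce in blobs(im,'red',300): print('wrist',st.tolist())
for c in('scene','side'):
    im=r.camera(c);cv2.imwrite(f'pics/{c}8.png',im);M=r.camera_model(c)
    for st,ce in blobs(im,'red',200): print(c,st.tolist(),bodyfit(M,st,'a',z-.0561))
E
```

```text
t: 19.43
ee_pos: [0.591, 0.1757, 0.0881]
eef_rot: [179.9, 0.0, 89.9]
force: [0.5, -0.1, -1.1]
grip_width: 0.0241
grip_force: 49.4
19.43 [591.  175.7  88.1] [179.9   0.   89.9] 24.1
body [236.0, 193.0, 327.0, 306.0]
lid [236.0, 223.0, 327.0, 306.0]
wrist [239, 194, 81, 45, 1208]
wrist [265, 327, 57, 59, 2278]
scene [275, 177, 71, 115, 3060] (array([624.8,   7. ]), np.float64(2267.6))
side [229, 124, 49, 71, 1109] (array([609.7,  11.6]), np.float64(642.0))
side [203, 200, 20, 22, 226] (array([593.7, 180.1]), np.float64(27.9))
```

View pics/w8.png

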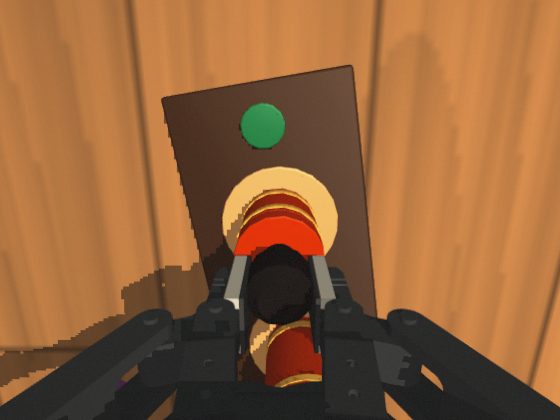

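Wrist view: a is centred over pad4 (pad 223–338 px, body centre about 280), with the green disc beyond at (263,126). I'll lower it.

```bash
python3 -m handwheel '[[0,0.0005,0.003,0,0,0,0.015],[0,0.0005,0.006,0,0,0,0.015],[0,0.0005,0.008,0,0,0,0.015],[0,0.0005,0.0095,0,0,0,0.015],[0,0.0005,0.0100,0,0,0,0.015],[0,0.0005,0.01,0,0,0,0.015]]'
```

```text
t: 20.08
ee_pos: [0.5914, 0.1767, 0.0791]
eef_rot: [180.0, -0.0, 90.0]
force: [-4.1, -0.5, 8.7]
grip_width: 0.0242
grip_force: 50.5
```

```bash
python3 -m handwheel '[[0,0,0,0,0,0,0.03],[0,0,-0.001,0,0,0,0.05],[0,0,-0.001,0,0,0,0.07],[0,0,-0.001,0,0,0,0.07],[0,0,-0.02,0,0,0,0.07],[0,0,-0.05,0,0,0,0.07],[0,0,-0.085,0,0,0,0.07],[0,0,-0.12,0,0,0,0.07],[0,0,-0.155,0,0,0,0.07],[-0.02,0,-0.185,0,0,0,0.07],[-0.05,0,-0.21,0,0,0,0.07],[-0.08,0,-0.23,0,0,0,0.07],[-0.1,0,-0.25,0,0,0,0.07],[-0.11,0,-0.25,0,0,0,0.07],[-0.11,0,-0.25,0,0,0,0.07],[-0.11,0,-0.25,0,0,0,0.07]]'
python3 - <<'E'
from h import *
m,im,s=look('w9')
P=dict(d=(.6355,-.091),c=(.6207,-.0022),b=(.606,.0867),a=(.5915,.1755))
for c in('wrist','scene','side'):
    if c!='wrist': im=r.camera(c);m=r.camera_model(c)
    cv2.imwrite(f'pics/{c}9.png',im);v=cv2.resize(im,None,fx=1.4,fy=1.4,interpolation=cv2.INTER_CUBIC)
    for k,p in P.items():
        hull=cv2.convexHull((proj(m,cyl(*p,*SZ[k],.023))*1.4).astype(np.float32))
        cv2.polylines(v,[np.int32(hull)],True,(255,255,255),1)
        cv2.polylines(v,[np.int32(proj(m,cyl(*p,.072,0,.023)[:73])*1.4)],True,(255,255,0),1)
    cv2.imwrite(f'pics/{c}9o.png',v)
a=cv2.imread('pics/scene9o.png')[180:450,310:560];b=cv2.imread('pics/side9o.png')[100:370,220:470]
cv2.imwrite('pics/both9.png',cv2.resize(np.hstack([a,b]),(800,432)))
E
```

```text
t: 21.42
ee_pos: [0.5906, 0.0668, 0.3257]
eef_rot: [-179.9, -0.1, 90.0]
force: [0.5, -0.0, -0.0]
grip_width: 0.0701
grip_force: 0.0
21.42 [590.6  66.8 325.7] [-1.799e+02 -1.000e-01  9.000e+01] 70.1
```

View pics/both9.png

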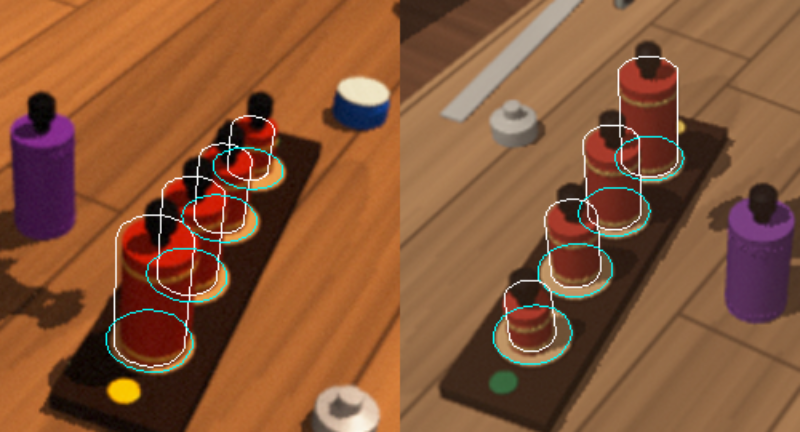

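View pics/wrist9o.png

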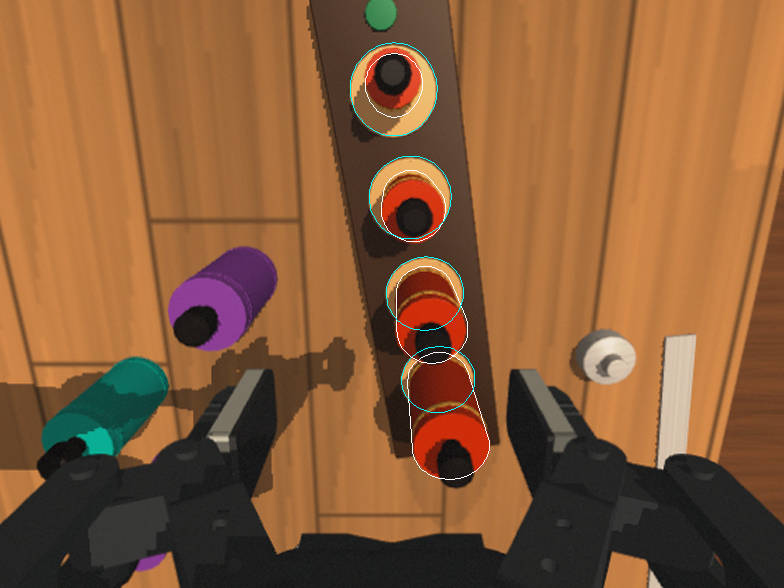

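The order is right. I'll quantify the centring against the pads in the same images.

Run:
```python
from h import *
from scipy.optimize import minimize
P=dict(d=(.6355,-.091),c=(.6207,-.0022),b=(.606,.0867),a=(.5915,.1755))
for c in('wrist','side','scene'):
    im=cv2.imread(f'pics/{c}9.png');m=r.camera_model(c)
    H,S,V=[q.astype(int) for q in cv2.split(cv2.cvtColor(im,cv2.COLOR_BGR2HSV))]
    B,G,R=[q.astype(int) for q in cv2.split(im)]
    red=(((H<8)|(H>172))&(S>140)&(V>50))
    red=cv2.morphologyEx(red.astype(np.uint8),cv2.MORPH_CLOSE,np.ones((5,5),np.uint8))
    tan=((H>9)&(H<22)&(V>150)).astype(np.uint8)
    for k,p in P.items():
        # canister: edge residual, along silhouette normals find red/non-red transition
        def edges(mask,P3,hullit,rng=9):
            q=proj(m,P3); h=cv2.convexHull(q.astype(np.float32)).reshape(-1,2) if hullit else q
            if hullit:
                hh=np.r_[h,h[:1]];L=np.r_[0,np.cumsum(np.linalg.norm(np.diff(hh,axis=0),axis=1))]
                t=np.linspace(0,L[-1],90,endpoint=False);h=np.c_[np.interp(t,L,hh[:,0]),np.interp(t,L,hh[:,1])]
            cen=h.mean(0);tg=np.roll(h,-1,0)-np.roll(h,1,0);n=np.c_[tg[:,1],-tg[:,0]];n/=np.linalg.norm(n,axis=1)[:,None]+1e-9
            n*=np.sign(((h-cen)*n).sum(1))[:,None];out=[]
            o=np.arange(-rng,rng+.1,.5)
            for a,b in zip(h,n):
                X=a+o[:,None]*b;v=cv2.remap(mask.astype(np.float32),X[:,:1].astype(np.float32),X[:,1:].astype(np.float32),1).ravel()
                if v[:4].mean()>.8 and v[-4:].mean()<.2: out.append((a,b,o[0]+.5*v.sum()))
            return out
        def fit(mask,gen,hullit):
            x=np.array(p)
            for it in range(4):
                E=edges(mask,gen(*x),hullit)
                if len(E)<8:return None,len(E)
                J=[];e=[]
                for a,b,dv in E:
                    s=proj(m,[[*x,.08]]);J.append([(proj(m,[[x[0]+1e-3,x[1],zz]])-proj(m,[[*x,zz]])).ravel()@b*1e3 for zz in(0,)][0:0] or
                      [((proj(m,[[x[0]+1e-3,x[1],z0]])-proj(m,[[*x,z0]])).ravel()@b)*1e3,((proj(m,[[x[0],x[1]+1e-3,z0]])-proj(m,[[*x,z0]])).ravel()@b)*1e3]);e.append(dv)
                J=np.array(J);e=np.array(e)
                r_=least_squares(lambda q:J@q-e,[0,0],loss='soft_l1',f_scale=.7);x=x+r_.x
            return np.round(x*1000,1),len(E)
        d,h=SZ[k];z0=.023+h/2;A=fit(red,lambda x,y:cyl(x,y,d,h,.023),True)
        z0=.023;Bf=fit(tan,lambda x,y:cyl(x,y,.072,0,.023)[:72],False)
        print(c,k,'can',A,'pad',Bf)
```

```text
wrist d can (array([636.4, -94.7]), 73) pad (None, 0)
wrist c can (array([619.1,  -4.9]), 71) pad (array([618.7,  -1.2]), 15)
wrist b can (array([604.9,  84.3]), 64) pad (array([604.2,  87.1]), 31)
wrist a can (array([589.5, 183.9]), 19) pad (array([589.7, 175.8]), 25)
side d can (array([637.3, -90.8]), 67) pad (None, 0)
side c can (array([621.6,  -4.3]), 56) pad (None, 0)
side b can (array([613.6,  75.7]), 51) pad (None, 0)
side a can (array([598.7, 172.1]), 48) pad (None, 0)
scene d can (array([637.6, -87.1]), 66) pad (None, 0)
scene c can (array([615.9,  17.6]), 36) pad (None, 0)
scene b can (array([601.7, 106.8]), 41) pad (None, 0)
scene a can (array([592.4, 182.9]), 63) pad (None, 0)
```

Run:
```python
from h import *
im=cv2.imread('pics/wrist9.png');m=r.camera_model('wrist')
H,S,V=[q.astype(int) for q in cv2.split(cv2.cvtColor(im,cv2.COLOR_BGR2HSV))]
red=(((H<8)|(H>172))&(S>140)&(V>40)).astype(np.uint8)
n,l,st,ce=cv2.connectedComponentsWithStats(red)
for i in range(1,n):
    if st[i][4]>100: print(st[i].tolist(),{k:bodyfit(m,st[i],k,.023) for k in'abcd'})
v=im[20:200,235:345].copy();v=cv2.resize(v,None,fx=3.3,fy=3.3,interpolation=cv2.INTER_CUBIC)
P=dict(c=(.6207,-.0022),b=(.606,.0867),a=(.5915,.1755))
cv2.imwrite('pics/crop9.png',v)
```

```text
[261, 34, 39, 43, 737] {'a': (array([589.2, 182.4]), np.float64(4.1)), 'b': (array([589.2, 179.6]), np.float64(67.0)), 'c': (array([589.2, 176.2]), np.float64(218.4)), 'd': (array([589.3, 172.6]), np.float64(477.5))}
[272, 128, 45, 47, 1094] {'a': (array([604.8,  81.1]), np.float64(17.6)), 'b': (array([604. ,  83.5]), np.float64(4.5)), 'c': (array([603.3,  86.4]), np.float64(68.1)), 'd': (array([602.5,  89.6]), np.float64(228.0))}
[282, 194, 43, 28, 494] {'a': (array([616.6,  12.2]), np.float64(81.0)), 'b': (array([614.9,  16.7]), np.float64(192.9)), 'c': (array([613.5,  21.6]), np.float64(403.2)), 'd': (array([612.2,  27.1]), np.float64(735.8))}
[282, 210, 51, 49, 1386] {'a': (array([622.7, -22.8]), np.float64(56.4)), 'b': (array([620.9, -17.6]), np.float64(33.8)), 'c': (array([618.7, -11.9]), np.float64(110.7)), 'd': (array([616.9,  -5.5]), np.float64(306.6))}
[292, 257, 53, 48, 1335] {'a': (array([638.7, -88. ]), np.float64(73.0)), 'b': (array([636.6, -81.1]), np.float64(64.2)), 'c': (array([634. , -73.6]), np.float64(175.6)), 'd': (array([630.9, -65.4]), np.float64(426.8))}
[295, 290, 56, 51, 1733] {'a': (array([ 646.7, -140.2]), np.float64(109.8)), 'b': (array([ 644.4, -132. ]), np.float64(79.2)), 'c': (array([ 641.7, -123.1]), np.float64(180.7)), 'd': (array([ 638.5, -113.5]), np.float64(436.0))}
```

View pics/crop9.png

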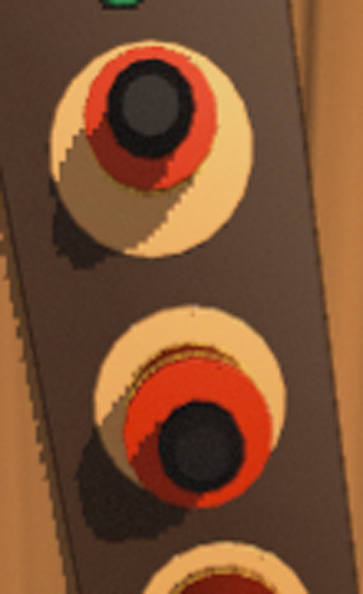

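The crop shows b roughly 3 mm off, but a sits about 6 mm too far +y on its pad (pad rows 40–257, base edge at 193). I'll regrasp a and shift it.

```bash
python3 -m handwheel '[[0.03,0,0.02,0,0,0,0.07],[0.06,0,0.05,0,0,0,0.07],[0.09,0,0.085,0,0,0,0.07],[0.108,0,0.12,0,0,0,0.07],[0.114,0,0.15,0,0,0,0.07],[0.114,0,0.17,0,0,0,0.07],[0.114,0,0.18,0,0,0,0.07],[0.114,0,0.18,0,0,0,0.07],[0.114,0,0.18,0,0,0,0.07]]'
python3 - <<'E'
from h import *
m,im,s=look('w10')
H,S,V=[q.astype(int) for q in cv2.split(cv2.cvtColor(im,cv2.COLOR_BGR2HSV))]
red=(((H<8)|(H>172))&(S>140)&(V>40)).astype(np.uint8)
n,l,st,ce=cv2.connectedComponentsWithStats(red)
for i in range(1,n):
    if st[i][4]>150: print(st[i].tolist(),bodyfit(m,st[i],'a',.023))
pred(m,.591,.182,'a',.023);pred(m,.591,.1755,'a',.023)
print('pad',[np.round(f(proj(m,cyl(.5915,.1755,.072,0,.023)),0)) for f in(np.min,np.max)])
cv2.imwrite('pics/crop10.png',cv2.resize(im[120:340,170:390],None,fx=2.5,fy=2.5))
E
```

```text
t: 22.32
ee_pos: [0.591, 0.1807, 0.1475]
eef_rot: [-180.0, 0.0, 90.0]
force: [1.0, -0.1, 1.8]
grip_width: 0.0697
grip_force: 0.0
22.32 [591.  180.7 147.5] [-180.    0.   90.] 69.7
[255, 174, 47, 16, 173] (array([589.3, 200.9]), np.float64(1001.4))
[247, 183, 64, 54, 1765] (array([589.6, 180.3]), np.float64(145.5))
[267, 287, 66, 49, 1613] (array([604.4,  97.7]), np.float64(316.2))
[266, 321, 72, 64, 2866] (array([606.6,  59. ]), np.float64(174.8))
body [248.0, 168.0, 314.0, 246.0]
lid [248.0, 183.0, 314.0, 246.0]
body [248.0, 176.0, 313.0, 255.0]
lid [248.0, 194.0, 313.0, 255.0]
pad [array([235., 157.]), array([327., 245.])]
```

View pics/crop10.png

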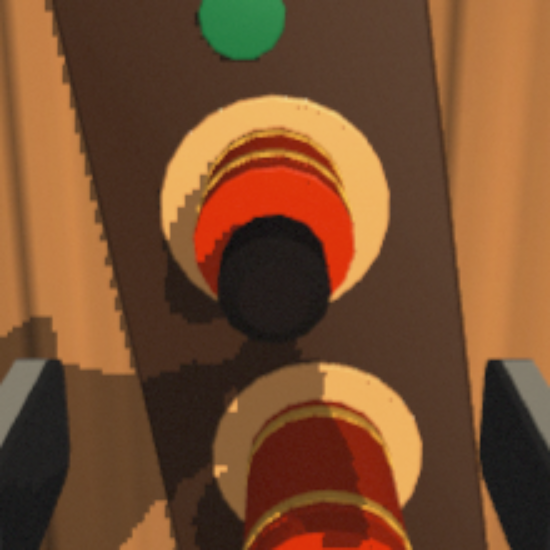

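```bash
python3 -m handwheel '[[-0.001,-0.001,0.02,0,0,0,0.07],[-0.001,-0.001,0.045,0,0,0,0.07],[-0.001,-0.001,0.062,0,0,0,0.07],[-0.001,-0.001,0.068,0,0,0,0.07],[-0.001,-0.001,0.068,0,0,0,0.055],[-0.001,-0.001,0.068,0,0,0,0.04],[-0.001,-0.001,0.068,0,0,0,0.03],[-0.001,-0.001,0.068,0,0,0,0.02],[-0.001,-0.001,0.068,0,0,0,0.015],[-0.001,-0.001,0.068,0,0,0,0.015],[-0.001,-0.001,0.068,0,0,0,0.015],[-0.001,-0.001,0.064,0,0,0,0.015],[-0.001,-0.001,0.062,0,0,0,0.015],[-0.003,0,0.062,0,0,0,0.015],[-0.0055,0,0.062,0,0,0,0.015],[-0.0055,0,0.062,0,0,0,0.015],[-0.0055,0,0.065,0,0,0,0.015],[-0.0055,0,0.067,0,0,0,0.015],[-0.0055,0,0.068,0,0,0,0.015],[-0.0055,0,0.068,0,0,0,0.015]]' 50
```

```text
t: 24.03
ee_pos: [0.5916, 0.175, 0.0818]
eef_rot: [180.0, 0.0, 90.0]
force: [-6.5, -1.7, 14.3]
grip_width: 0.0241
grip_force: 50.7
```

```bash
python3 -m handwheel '[[0,0,-0.001,0,0,0,0.025],[0,0,-0.001,0,0,0,0.035],[0,0,-0.001,0,0,0,0.05],[0,0,-0.001,0,0,0,0.07],[0,0,-0.001,0,0,0,0.07],[0,0,-0.02,0,0,0,0.07],[0,0,-0.05,0,0,0,0.07],[0.002,0,-0.067,0,0,0,0.07],[0.0055,0,-0.067,0,0,0,0.07],[0.0055,0,-0.067,0,0,0,0.07],[0.0055,0,-0.067,0,0,0,0.07]]'
python3 - <<'E'
from h import *
m,im,s=look('w11')
pred(m,.591,.1755,'a',.023)
cv2.imwrite('pics/crop11.png',cv2.resize(im[120:340,170:390],None,fx=2.5,fy=2.5))
E
```

```text
t: 24.95
ee_pos: [0.5902, 0.1805, 0.145]
eef_rot: [-179.9, 0.0, 90.0]
force: [-0.5, -0.5, -0.4]
grip_width: 0.0697
grip_force: 0.0
24.95 [590.2 180.5 145. ] [-179.9    0.    90. ] 69.7
body [249.0, 177.0, 315.0, 256.0]
lid [249.0, 194.0, 315.0, 256.0]
```

View pics/crop11.png

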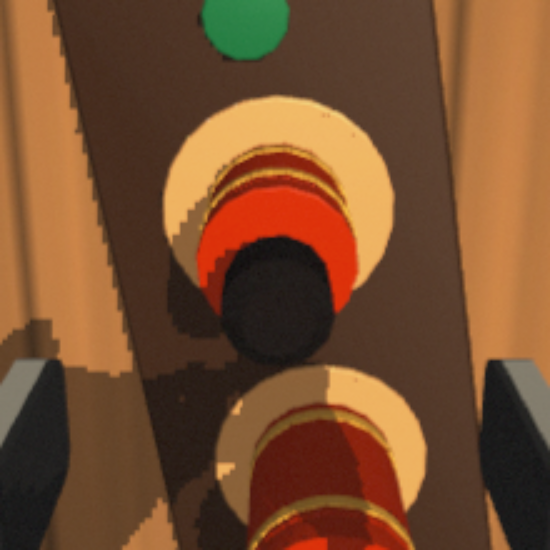

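Canister a now stands centred: its base edge is at crop row 145 and the pad edge at row 97, a gap of about 15 mm, as expected. I'll retreat upward and hand in.

```bash
python3 -m handwheel '[[0,0,-0.03,0,0,0,0.07],[0,0,-0.06,0,0,0,0.07],[0,0,-0.09,0,0,0,0.07],[0,-0.02,-0.12,0,0,0,0.07],[0,-0.05,-0.14,0,0,0,0.07],[0,-0.07,-0.15,0,0,0,0.07],[0,-0.08,-0.15,0,0,0,0.07],[0,-0.08,-0.15,0,0,0,0.07],[0,-0.08,-0.15,0,0,0,0.07],[0,-0.08,-0.15,0,0,0,0.07]]'
python3 -c "
from plant import r
print(r.hand_in())"
```

```text
t: 25.83
ee_pos: [0.511, 0.1802, 0.2947]
eef_rot: [-179.9, 0.0, 90.0]
force: [-0.7, -0.5, 0.2]
grip_width: 0.07
grip_force: 0.0
the job is handed in; nothing more can be done
None
```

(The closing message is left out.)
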